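# Fit the guide sleeve that matches the valve body

### The job

A valve body is clamped in the bench vise with its round bore facing up, and three brass sleeves of different diameters stand on the bench. Find the sleeve that belongs in the bore, which is the widest one that still goes all the way in, and lower it in (do not drop it from above) until it stands upright, fully home on the floor of the bore. At the end the other two sleeves must be standing upright on the bench, outside the vise.

Things in the scene. Friction and masses are not known exactly. Their poses are not given: they have to be found in the camera images.
- bore (a point): Centre of the flat floor of the bore, z up, 62 mm above the bench. The steel valve body is a fixed open cup in a dark bench vise. Bore 53 mm across for 26 mm above this floor, then flaring to about 70 mm at the rim, 38 mm above the floor (outside 86 mm). Along the point's x the vise's jaws reach 66 mm from the axis, 16 mm below the rim; its screw and cross bar reach 121 mm along -x, lower.
- sleeve_a: Brass tube, open at both ends, standing upright: 62 mm outside diameter, 3 mm wall, 90 mm tall, about 0.4 kg. Origin at the centre of its underside, z up along its axis.
- sleeve_b: Brass tube, open at both ends, standing upright: 30 mm outside diameter, 3 mm wall, 90 mm tall, about 0.2 kg. Origin at the centre of its underside, z up along its axis.
- sleeve_c: Brass tube, open at both ends, standing upright: 46 mm outside diameter, 3 mm wall, 90 mm tall, about 0.3 kg. Origin at the centre of its underside, z up along its axis.
Mind the look-alikes: they are no part of the job. Leave any blue look-alike of the sleeve_a alone. Leave any white look-alike of the sleeve_b alone.

How it is judged (in metres and radians):
At the end, for the whole second after the job is handed in: The 46 mm sleeve stands at rest in the bore: its underside within 6 mm of the bore's floor and within 10 mm of its centre, upright within 0.12 rad; the other two sleeves stand upright (within 0.12 rad) on the bench, undersides less than 8 mm above it (horizontal distance between sleeve_c and bore below 0.01 m and z of sleeve_c in the frame of bore between -0.006 and 0.006 m and angle between each of sleeve_c, sleeve_a, sleeve_b's own z axis and vertical below 0.12 rad and linear speed of sleeve_c below 0.03 m/s and height (world z) of each of sleeve_a, sleeve_b below 0.008 m); the robot touches nothing.
It fails at once if the 46 mm sleeve falls into the bore instead of being lowered (faster than 0.7 m/s in or just over the bore) (horizontal distance between sleeve_c and bore below 0.02 m and z of sleeve_c in the frame of bore below 0.05 m and linear speed of sleeve_c above 0.7 m/s).
It also fails if it takes over 42 s, if anything falls off the work surface, if the arm or the gripper's body presses on something with over 40 N, if the wrist force passes 120 N, or if a joint passes its speed limit or range.

### The arm

A 6-joint arm with a two-finger parallel gripper is mounted at the origin on the work surface. World frame = base frame: x ahead of the robot, y to its left, z up, the work surface at z = 0. Lengths are in m, angles in degrees, forces in N, time in s.
With the tool pointing down it reaches from about 0.4 to 0.825 m from the base axis. Payload 7 kg.
Tool frame: the origin (TCP) lies midway between the tips of the shut fingers; the grasp point (between the pads) lies 19 mm behind it; z points along the fingers, y is the line along which they close (so a half turn about z gives the same grasp; the last joint's range is limited). The gripper opens to 88 mm and grips with 3 to 60 N. Pads are 19 mm wide; open, the fingers measure 130 mm over their backs; the gripper's body (78 mm by 193 mm) begins 47 mm behind the grasp point.
Start: joints at [-48.753, 20.546, 0.682, 0, -70.136, -16.507], TCP at [0.282, -0.613, 0.227] pointing down, gripper open.
Joint ranges: [-176.03, 176.03], [-82.01, 121.73], [-58.28, 71.71], [-173.87, 95.51], [-174.79, -0.11], [-173.66, 173.66]. Speed limits (degrees/s): [136.94, 136.94, 172.46, 180, 180, 180].

### API

Orientations are given as a 3x3 rotation matrix whose columns are the frame's x, y, z axes.
In Python, from rig import robot gives the robot as it stands. Calls block until the motion is done:
- robot.goto(position, orientation): joint-space move of the TCP to a pose.
- robot.servo_line(position, ori=None, speed=0.15): straight line of the TCP; ori=None keeps the orientation; speed is the mean speed in m/s.
- robot.movej(angles): joint-space move.
- robot.move_gripper(opening): opening from 0.0 (shut) to 1.0 (fully open); the grip force is fixed at half the most; returns when the fingers have stopped.
- robot.dwell(seconds).
- robot.ik(position, orientation): joint angles nearest the present ones, or None.
- robot.grab_frame(name): name is "scene" or "top" or "wrist"; returns (picture, depth): 420x560x3 uint8, red, green, blue; 420x560 float32, m along the optical axis (not along the pixel's ray), 0 where there is no reading.
- robot.camera_info(name): a dict with "vfov" (degrees; the focal length in pixels is half the picture's height over the tangent of half this angle, whatever the lens; pixels are square), "cx", "cy" (the principal point, pixels), "k1" (the pictures are not rectified: a ray, as slopes to the right and down, at radius r is drawn at 1 + k1 r^2 times it, then the intrinsics apply), "view" (4x4, takes a point from world to camera coordinates); the wrist camera has in their place "T_tool_cam" (4x4, takes a point from camera to tool coordinates, whose origin is the TCP and whose axes are the flange's). Camera axes: x right, y down, z forward; pixel columns grow to the right and rows downward; lengths in m; the calibration is good to about 2 mm. A picture is of the moment at which its call begins: read the wrist's pose just before it. camera_info takes no time and is no camera call.
A pose or a line that the arm cannot do raises robot.Unreachable and nothing moves.
- robot.job_done(): hands the job in; it is judged then, once.
Readings, each from a call of its own:
- robot.read_t(): time.
- robot.read_qpos(): joint angles.
- robot.read_qvel(): joint speeds.
- robot.read_effort(): joint torques, N m.
- robot.read_position(): TCP position.
- robot.read_tcp_rot(): TCP orientation.
- robot.read_force(): force on the tool from outside, world axes, zero at the start.
- robot.read_ft_torque(): the same for the moment, N m.
- robot.read_grip_width(): opening from 0.0 (shut) to 1.0 (fully open).
- robot.read_finger_force(): force on a finger pad.
Only numpy, scipy, OpenCV 4.12 (cv2) and the standard library are available. Lean on these libraries where they do the work, as an engineer would, in place of code of your own. Each camera call takes 0.05 s, during which the arm holds its last target. There are 200 camera calls.

## Working session

There is one attempt and no reset: what is moved stays moved. The work goes in short steps, each a Python script; the robot and the scene stay as the last script left them, time stands still between calls to the robot, and variables do not carry over. Pictures are saved under pics/ and viewed, at most 10 in all, crops included, and the job is handed in when it is done.

```bash
ls; mkdir -p pics; cat > h.py <<'E'
import numpy as np, cv2
from rig import robot
def K(n):
    i=robot.camera_info(n); f=210/np.tan(np.radians(i['vfov'])/2)
    return i,np.array([[f,0,i['cx']],[0,f,i['cy']],[0,0,1.]]),np.array([i['k1'],0,0,0.])
def cam2world(n,T=None):
    i=robot.camera_info(n)
    return np.linalg.inv(np.array(i['view'])) if T is None else T@np.array(i['T_tool_cam'])
def cloud(n,d,T=None):
    i,k,D=K(n); v,u=np.mgrid[:420,:560]
    r=cv2.undistortPoints(np.stack([u,v],-1).reshape(-1,1,2).astype(float),k,D).reshape(420,560,2)
    P=np.concatenate([r,np.ones((420,560,1))],-1)*d[...,None]
    C=cam2world(n,T); P=P@C[:3,:3].T+C[:3,3]; P[d==0]=np.nan
    return P
def toolT():
    T=np.eye(4); T[:3,:3]=robot.read_tcp_rot(); T[:3,3]=robot.read_position(); return T
E
python3 - <<'E'
from h import *
for n in("scene","top"):
    p,d=robot.grab_frame(n); cv2.imwrite(f"pics/{n}.png",p[...,::-1]); np.save(n+"_d.npy",d); np.save(n+"_p.npy",p)
    print(n,robot.camera_info(n))
print(robot.read_t())
E
```

```text
pics
scene {'vfov': 49.2796328308963, 'cx': 281.3983905358889, 'cy': 210.8086521214177, 'k1': -0.09180002075242844, 'view': array([[-0.15467584,  0.98795456, -0.00460134,  0.11510075],
       [ 0.69587786,  0.10563941, -0.71034802, -0.32247298],
       [-0.70130549, -0.11307565, -0.70383557,  1.4727369 ],
       [ 0.        ,  0.        ,  0.        ,  1.        ]])}
top {'vfov': 54.36061139155123, 'cx': 279.0596358515878, 'cy': 217.6232866398595, 'k1': 0.03979782108756315, 'view': array([[ 0.02430304, -0.99968986, -0.00543561, -0.03801067],
       [-0.98695339, -0.02312705, -0.15933655,  0.52956744],
       [ 0.15916143,  0.00923705, -0.98720936,  0.87420222],
       [ 0.        ,  0.        ,  0.        ,  1.        ]])}
0.1
```

View pics/scene.png

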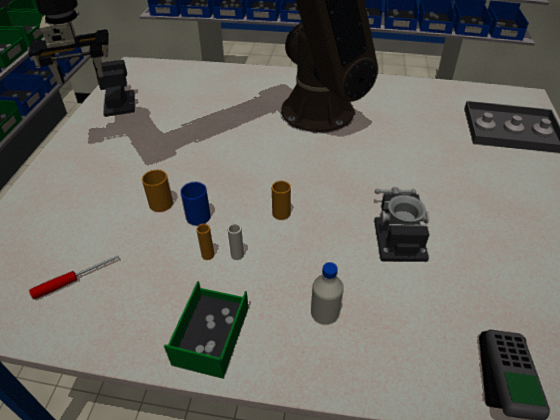

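View pics/top.png

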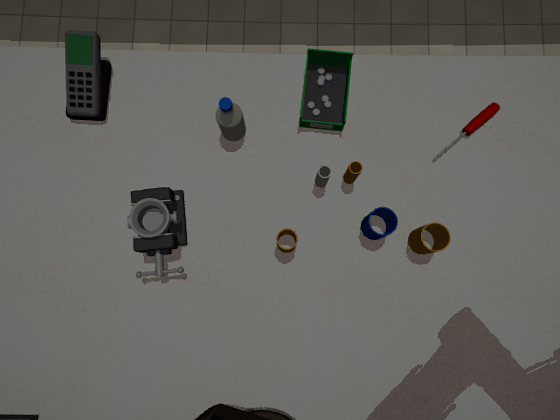

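Scene picture: the candidates are a mid-size brass tube at (281,200), a large brass one at (157,190), a blue look-alike at (195,203), a thin brass one at (205,242) and a white look-alike at (236,242). The bore is at (406,208). In the top picture, the mid brass tube is at (287,240) and the bore at (151,218). I choose the mid brass tube as sleeve_c, and will check its diameter by depth and a close crop.

```bash
cat > m.py <<'E'
from h import *
from scipy.optimize import least_squares
def fit(P):
    x=P[:,:2]; r=least_squares(lambda q:np.hypot(*(x-q[:2]).T)-q[2],[*x.mean(0),.025],loss='soft_l1',f_scale=.001)
    return r.x
for n,boxes in (("top",dict(c=(287,240,18,.083,.096),a=(430,238,30,.083,.096),b=(352,172,16,.083,.096),body=(151,218,26,.096,.105))),("scene",dict(c=(281,186,20,.083,.096),body=(406,208,30,.096,.105)))):
    d=np.load(n+"_d.npy"); P=cloud(n,d)
    for k,(u,v,w,z0,z1) in boxes.items():
        Q=P[v-w:v+w,u-w:u+w].reshape(-1,3); Q=Q[np.isfinite(Q).all(1)]
        S=Q[(Q[:,2]>z0)&(Q[:,2]<z1)]
        print(n,k,len(S),'zmax',np.percentile(Q[:,2],99).round(4),'fit',fit(S).round(4),'mid',((S.min(0)+S.max(0))/2).round(4),'ext',np.ptp(S,0).round(4))
    print(n,'table z',P[300,300 if n=='top' else 450].round(3))
p=np.load("scene_p.npy"); q=np.load("top_p.npy")
z=lambda i,u,v,w:cv2.resize(i[v-w:v+w,u-w:u+w],(390,390),interpolation=cv2.INTER_CUBIC)
cv2.imwrite("pics/crop.png",np.hstack([z(q,287,240,35),z(q,152,228,60)])[...,::-1])
E
python3 m.py
```

```text
top c 99 zmax 0.0919 fit [ 0.4784 -0.0436  0.0213] mid [ 0.4786 -0.0436  0.0886] ext [0.0448 0.0425 0.0104]
top a 193 zmax 0.0914 fit [ 0.4907 -0.3524  0.0297] mid [ 0.4908 -0.3527  0.0887] ext [0.0615 0.062  0.0113]
top b 77 zmax 0.0917 fit [ 0.6364 -0.1881  0.0133] mid [ 0.637  -0.188   0.0879] ext [0.0285 0.0283 0.0097]
top body 500 zmax 0.1023 fit [0.5158 0.2466 0.0372] mid [0.5164 0.2474 0.1004] ext [0.0815 0.0837 0.0087]
top table z [ 0.349 -0.077  0.001]
scene c 125 zmax 0.0906 fit [ 0.4794 -0.0426  0.0213] mid [ 0.4782 -0.0421  0.0881] ext [0.0498 0.0439 0.0101]
scene body 335 zmax 0.1012 fit [0.5177 0.2468 0.0383] mid [0.5168 0.2479 0.0993] ext [0.0836 0.0851 0.0066]
scene table z [ 0.681  0.353 -0.002]
```

```bash
sleep 1
```

```text
(no output)
```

View pics/crop.png

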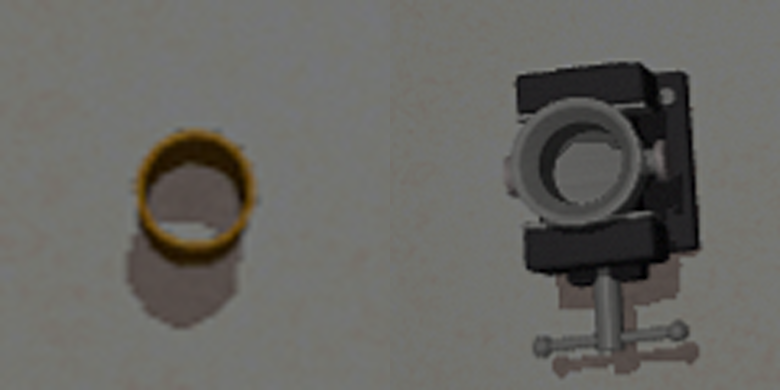

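The crop shows a mid-size brass ring, 43–45 mm across in the depth data with its top at 90 mm. That makes it sleeve_c; the fits for a (about 62) and b (about 29) match too. The bore is empty at about (0.517, 0.247), rim at 0.100. Next I move above the sleeve and take a wrist look.

```bash
cat >> h.py <<'E'
from scipy.optimize import least_squares
def fit(P):
    x=P[:,:2]; return least_squares(lambda q:np.hypot(*(x-q[:2]).T)-q[2],[*x.mean(0),.025],loss='soft_l1',f_scale=.001).x
def wlook(name,c,z0,z1,rad):
    T=toolT(); p,d=robot.grab_frame("wrist"); cv2.imwrite(f"pics/{name}.png",p[...,::-1])
    P=cloud("wrist",d,T).reshape(-1,3); P=P[np.isfinite(P).all(1)]
    S=P[(P[:,2]>z0)&(P[:,2]<z1)&(np.hypot(*(P[:,:2]-c).T)<rad)]
    print(name,len(S)); 
    if len(S)>10: print(fit(S).round(4),((S.min(0)+S.max(0))/2).round(4),np.ptp(S,0).round(4))
R=np.array([[1,0,0],[0,-1,0],[0,0,-1.]])
E
python3 - <<'E'
from h import *
print(np.array(robot.read_tcp_rot()).round(2), robot.camera_info("wrist")['T_tool_cam'].round(3))
for p in([.479,-.043,.25],[.517,.247,.25],[.479,-.043,.056]): print(robot.ik(p,R))
robot.goto([.479,-.043,.25],R)
wlook("w1",[.479,-.043],.083,.097,.04)
print(robot.read_t(),robot.read_force(),robot.read_grip_width())
E
```

```text
[[-0.91 -0.42 -0.  ]
 [-0.42  0.91  0.  ]
 [ 0.    0.   -1.  ]] [[-0.    -0.961 -0.278  0.076]
 [ 1.    -0.    -0.    -0.   ]
 [-0.    -0.278  0.961 -0.158]
 [ 0.     0.     0.     1.   ]]
[ 18.37433183   1.0113301  -20.80186907   0.         -68.18680083
  71.62566817]
[ 45.0934822   10.13901853 -10.44122318   0.         -69.41975828
  44.9065178 ]
[ 18.37433183  13.21301854 -35.89060021   0.         -40.89638125
  71.62566817]
w1 433
[ 0.4793 -0.0426  0.0212] [ 0.479  -0.0429  0.0875] [0.045  0.0447 0.0089]
2.3083 [ 0.21162671  0.84676864 -0.15532165] 0.9985937257689708
```

```bash
sleep 1
```

```text
(no output)
```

View pics/w1.png

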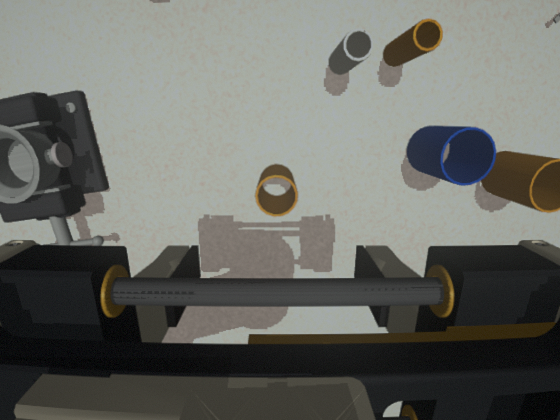

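The wrist picture shows the 46 mm brass ring at (276,190), clear of its neighbours; the fit matches within 1 mm. I take a quick wrist look at the bore next, then grasp.

```bash
python3 - <<'E'
from h import *
robot.goto([.48,.247,.28],R)
wlook("w2",[.517,.247],.096,.105,.06)
wlook("w2b",[.517,.247],.055,.067,.024)
robot.goto([.479,-.043,.20],R)
robot.servo_line([.479,-.043,.056],speed=.12)
print(robot.read_force())
robot.move_gripper(0.4)
print(robot.read_grip_width(),robot.read_finger_force(),robot.read_force(),robot.read_t())
E
```

```text
w2 1824
[0.516  0.2473 0.0372] [0.5161 0.2472 0.099 ] [0.0818 0.0824 0.006 ]
w2b 1243
[0.5172 0.247  0.0169] [0.5166 0.247  0.0619] [0.0469 0.0473 0.005 ]
[-0.21597727 -0.06012372  0.73060048]
0.522965998863412 29.99928206205368 [-0.59379039  1.70164397  0.65487259] 6.7833
```

```bash
python3 - <<'E'
from h import *
b=[.5165,.247]
robot.servo_line([.479,-.043,.23],speed=.15)
print(robot.read_force(),robot.read_grip_width())
robot.goto([*b,.23],R)
print(robot.read_grip_width(),robot.read_t())
p,d=robot.grab_frame("wrist"); q,d2=robot.grab_frame("scene")
np.save("wd.npy",d); np.save("sd.npy",d2)
z=cv2.resize(q[90:270,330:510],(420,420),interpolation=cv2.INTER_CUBIC)
cv2.imwrite("pics/carry.png",np.hstack([cv2.resize(p,(380,420)),z])[...,::-1])
E
```

```text
[-1.15845901 -0.52126858 -2.06670097] 0.5249721713538292
0.5210499099203374 9.2167
```

```bash
sleep 1
```

```text
(no output)
```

View pics/carry.png

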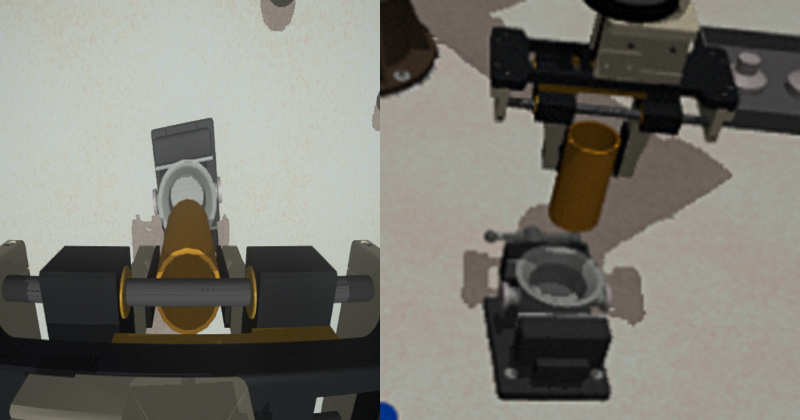

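The carry picture shows the sleeve held between the pads over the bore. In the scene crop (right) it leans a little from (568,130) to (550,220), which may be perspective, so I fit the axis from the depth.

```bash
python3 - <<'E'
from h import *
T=toolT()
for n,d,t in(("wrist",np.load("wd.npy"),T),("scene",np.load("sd.npy"),None)):
    P=cloud(n,d,t).reshape(-1,3); P=P[np.isfinite(P).all(1)]
    S=P[(P[:,2]>.178)&(P[:,2]<.208)&(np.hypot(P[:,0]-.5165,P[:,1]-.247)<.032)] # below fingertips
    S=np.vstack([S])
    f=lambda q:np.hypot(S[:,0]-q[0]-q[2]*(S[:,2]-.174),S[:,1]-q[1]-q[3]*(S[:,2]-.174))-.023
    s=least_squares(f,[.5165,.247,0,0],loss='soft_l1',f_scale=.001)
    print(n,len(S),s.x.round(4),np.median(np.abs(s.fun)).round(4))
    A=P[(np.hypot(P[:,0]-.5165,P[:,1]-.247)<.035)&(P[:,2]>.14)]; print('zmin',np.percentile(A[:,2],1).round(4))
    B=A[(A[:,2]>.255)&(A[:,2]<.272)]; print('top',len(B),fit(B).round(4) if len(B)>10 else '',np.percentile(A[:,2],[50,90,99]))
E
```

```text
wrist 1439 [0.5173 0.2454 0.0439 0.003 ] 0.0016
zmin 0.1859
top 3292 [0.5173 0.2455 0.0216] [0.32954116 0.34552611 0.34843309]
scene 253 [ 0.5163  0.2466  0.0038 -0.0287] 0.0007
zmin 0.178
top 275 [0.5183 0.2462 0.0218] [0.27669773 0.37587344 0.41235491]
```

The tilt is under 0.04 rad and the offset about 1 mm, within the 3.5 mm clearance. I lower it in small guarded steps.

```bash
python3 - <<'E'
from h import *
b=[.5165,.247]
robot.servo_line([*b,.165],speed=.1)
f0=robot.read_force(); z=.165
while z>.1165:
    z-=.004 if z>.124 else .001
    robot.servo_line([*b,z],speed=.04)
    f=robot.read_force()-f0
    print(round(z,4),f.round(1))
    if np.linalg.norm(f)>8: break
print(robot.read_position(),robot.read_grip_width(),robot.read_t())
E
```

```text
0.161 [-0.4 -0.5 -0.7]
0.157 [-0.1 -0.5 -0.4]
0.153 [-0.5 -0.6 -1. ]
0.149 [-0.5 -1.  -0.6]
0.145 [-0.5 -1.   0.6]
0.141 [-0.9 -0.6 -0.2]
0.137 [-0.2 -0.6 -0.2]
0.133 [-0.2 -0.7 -0.8]
0.129 [-0.4 -1.3  0.2]
0.125 [-0.7 -0.5 -0.2]
0.121 [-0.8 -0.7 -0.2]
0.12 [-0.9 -1.3 -0.5]
0.119 [-0.6 -0.8  0.1]
0.118 [ 0.7 -0.8 -0.4]
0.117 [-2.4 -1.   7.9]
[0.51681973 0.24716752 0.11799222] 0.5252658082570839 13.8667
```

It met the floor at the expected height. I release, retreat and check.

```bash
python3 - <<'E'
from h import *
robot.move_gripper(1.0); robot.dwell(.2)
robot.servo_line([.5165,.247,.23],speed=.12)
robot.goto([.44,.247,.32],R)
wlook("w3",[.5165,.247],.145,.158,.04)
p,d=robot.grab_frame("scene"); P=cloud("scene",d)
Q=P[150:280,360:450].reshape(-1,3);Q=Q[np.isfinite(Q).all(1)]
B=Q[(Q[:,2]>.145)&(Q[:,2]<.16)]; print(len(B),fit(B) if len(B)>10 else '',np.percentile(Q[:,2],99.5),robot.read_t())
S=Q[(Q[:,2]>.106)&(Q[:,2]<.148)&(np.hypot(Q[:,0]-.5165,Q[:,1]-.247)<.03)]
cv2.imwrite("pics/end.png",cv2.resize(p[90:300,120:460],(800,494))[...,::-1])
E
```

```text
w3 424
[0.5157 0.2469 0.0211] [0.516  0.2465 0.1496] [0.0458 0.0442 0.0088]
142 [0.51733668 0.24685919 0.02138519] 0.15047652718799678 16.675
```

```bash
sleep 1
```

```text
(no output)
```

View pics/end.png

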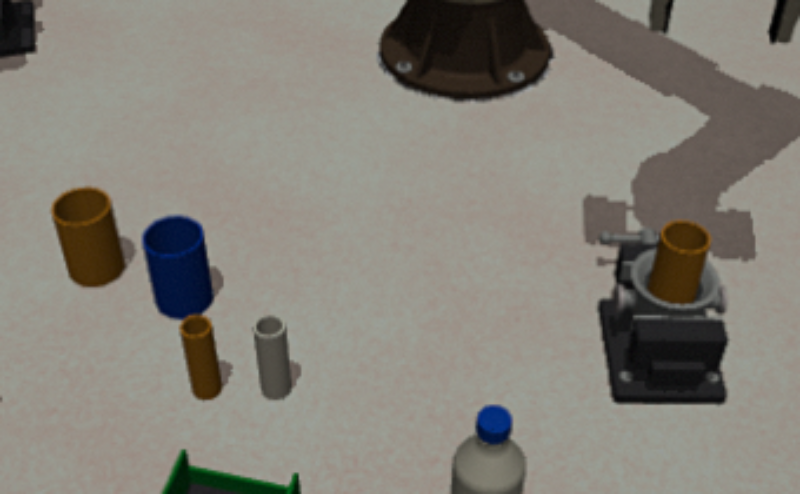

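The sleeve stands upright in the bore at (683,260), top at 0.151 m and centred within 1 mm. The other two sleeves, at (90,235) and (202,357), are standing and untouched.

```bash
python3 -c "
from rig import robot
print(robot.job_done())"
```

```text
the job is handed in; nothing more can be done
None
```

I lowered the 46 mm sleeve into the bore until it met the floor and handed the job in at about 17 s of robot time; the final check showed it upright and centred within about 1 mm, with the other two sleeves untouched and standing on the bench (the hand-in returned no verdict).

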